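# Pop and push open the biscuit box in a school kitchen

### The arm

A 6-joint arm with a two-finger parallel gripper is mounted at the origin on the work surface. World frame = base frame: x ahead of the robot, y to its left, z up, the work surface at z = 0. Lengths are in m, angles in rad, forces in N, time in s.
With the tool pointing down it reaches from about 0.375 to 0.975 m from the base axis. Payload 3.8 kg.
Tool frame: the origin (TCP) lies at the very end of the fingers, on their centre line; the grasp point (between the pads) lies 19 mm behind it; z points along the fingers, y is the line along which they close (so a half turn about z gives the same grasp; the last joint's range is limited). The gripper opens to 85 mm and grips with 20 to 120 N. Pads are 22 mm wide; open, the fingers measure 114 mm over their backs; the gripper's body (76 mm by 85 mm) begins 54 mm behind the grasp point. The pads swing forward as they close: fully open they stand 13 mm farther back than shut.
Start: joints at [1.258, 0.264, 1.604, -0, 1.274, -0.037], TCP at [0.184, 0.649, 0.231] pointing down, gripper open.
Joint ranges: [-2.63, 2.63], [-0.94, 2.18], [0.31, 2.57], [-1.31, 4.45], [0, 2.66], [-2.55, 2.55]. Speed limits (rad/s): [2.57, 2.57, 3.14, 3.14, 3.14, 3.14].

### API

Orientations are given as a rotation vector (axis times angle).
In Python, from workcell import monitor, viewer, job gives the robot as it stands. The module is installed in compiled form; this text tells all that it offers.
- The arm moves only by the tool step_arm, never from a script. Its argument "series" is one flat list of numbers, 4 for each row, row after row: the shift along the tool's x, y, z in m, then the turn about the tool's z in rad. A call has 1 to 8 rows; each row is the pose to reach, as a shift and turn from the pose commanded when the call began, along the tool's axes at that moment; what a row does not reach only later rows make up. A row lasts 1/8 s, in which the tool goes at most 62.5 mm and 10.7 degrees, less where a joint would pass 70% of its speed; a pose out of reach is approached as far as the arm can. A call with a gripper value outside its range is refused whole. "gripper" is the opening, from 0 (shut) to 1 (fully open), set as the call begins (left out, the last holds). The fingers move at their own pace and stop on an object; "newtons" is the grip in N (left out, the last holds). Time passes only in rows, so rows that repeat a pose let the fingers close. It gives the time, the measured TCP pose, the force, the opening and the grip force at its end, in the units of the state.
- monitor.read_state(): the state, without advancing time (a new reading comes with each control period).
- viewer.read_camera(name): name is "scene" or "top" or "wrist"; returns a dict with "image" (384x512x3 uint8, red, green, blue), "intrinsics" (3x3 intrinsics, pixels), "T" (4x4, takes a point from camera to world coordinates); the wrist camera has in their place "hand_eye" (4x4, takes a point from camera to tool coordinates, whose origin is the TCP and whose axes are the flange's). Camera axes: x right, y up, looking along -z (the intrinsics and any distortion apply to the point x, -y, -z); pixel columns grow to the right and rows downward; lengths in m; the calibration is good to about 2 mm. A picture is of the moment at which its call begins: read the wrist's pose just before it. There is no depth.
- job.finish_job(): hands the job in; it is judged then, once.
Trained networks look in a picture, given as the dict that the camera call returned (one of the last four; its "shot" number tells which), for a name from the list of things; names that differ only in an ending like _2 or _b are one class to them, and where a whole thing is asked for, a point or a joint stands for the part that bears it (a point fixed in the world has none). Each returns a list of dicts, best first, with "score" (0 to 1); they miss things now and then, are a little off and sometimes report something else, mostly with a low value. They report only what shows in the picture. A call takes as long as a camera call.
- viewer.boxes_of(picture, label): "extent" ([centre column, centre row, width, height] in pixels, round what is visible of it).
- viewer.spot_point(picture, label): "point" ([column, row] in pixels: a listed point, or the origin of a listed thing).
The state is a dict: "time": time; "q": joint angles; "joint_vel": joint speeds; "joint_torque": joint torques, N m; "tool_pos": TCP position; "tcp_rot": TCP orientation; "wrist_force": force on the tool from outside, world axes, zero at the start; "torque": the same for the moment, N m; "width": opening from 0.0 (shut) to 1.0 (fully open); "grip_force": force on a finger pad.
Only numpy, scipy, OpenCV 4.12 (cv2) and the standard library are available. Lean on these libraries where they do the work, as an engineer would, in place of code of your own. Each camera call takes 0.05 s, during which the arm holds its last target. There are 200 camera calls.

### The job

Open the low, wide storage box so the gingerbread can be put away: press its release tab down with a fingertip so that the lid springs ajar, then push the lid all the way back to its stop, let go and move clear. Leave the tall, narrow box shut. Do not pick up or shift anything else on the worktop.

Things in the scene. Friction and masses are not known exactly. Their poses are not given: they have to be found in the camera images.
- wide_box: the low, wide clear storage box with a white lid, to be opened; fixed to the worktop. 130 mm deep (its x), 200 mm wide (its y), 100 mm high to the rim, 108 mm with the shut lid. Origin under its centre; its x axis points away from the robot, from the tab towards the hinge; z up
- wide_box_pad (a point): where to press: centre of the top face of the release tab, a grey ribbed plate standing out from the middle of the box's front (robot) side just below the rim; 36 mm wide (y), 6 mm thick, face 88 mm high, reaching 17 mm either way along x. The lid's front edge is 41 mm away in x. A small hook on the tab overlaps that edge by 4 mm; do not press on the hook
- wide_box_tab (a joint): tab angle: 0 at rest, 0.35 rad fully pressed (outer end tipped down); the lid is freed at about 0.2. At the pressing point that is about 6 mm down, full travel about 10 mm; pressing takes 1.5 N at first, 5 N fully down, and the tab springs back
- wide_box_lid (a joint): lid angle: 0 shut, about 0.7 rad when sprung ajar (a spring arm lifts it this far and no farther), 1.85 rad at the stop, leaning back a little past upright. The hinge is a little stiff: the lid falls back to 0.7 from below about 0.8 rad and stays where it is left above about 1.1
- wide_box_hinge (a point): middle of the lid's hinge line, on the box's far rim, 104 mm above the worktop; it does not move, and its axes are those of the box. The hinge line runs along the box's y
- wide_box_lid_edge (a point): middle of the lid's front edge, which is opposite the hinge, 130 mm from it, half-way through the 8 mm thickness; moves with the lid. When ajar it is about 84 mm higher and 31 mm farther from the robot than when shut. About 1 N here, square to the lid, pushes the lid
- tall_box: the tall, narrow box, not to be opened: 120 mm deep, 110 mm wide, 160 mm high to the rim, 168 mm with lid, with the same kind of tab and lid; fixed. Origin under its centre, axes as the wide box. The two boxes stand side by side in either order
- tall_box_lid (a joint): its lid's angle, 0 shut
- tall_box_tab (a joint): its tab's angle, 0 at rest
- biscuit_a: bystander: gingerbread house gable, a pentagon plate 60 mm wide, 90 mm long, 10 mm thick, with an amber sugar window, lying on baking paper nearer the robot than the boxes; origin under the window's centre
- biscuit_b: bystander: the second gingerbread gable, the same shape and size, beside the first; origin under the window's centre
- spice_jar: bystander: amber jar, 44 mm across, 85 mm tall, standing between the two boxes; origin under its centre
- cutter: bystander: plain steel ring cutter, 66 mm across, 30 mm high, lying flat at the front right of the boxes; origin under its centre
- spoon: bystander: spoon with a wooden handle and steel bowl, lying at the left of the boxes; origin under its middle
- mug: bystander: white mug, 80 mm across, 90 mm tall, at the right of the boxes; origin under its centre

How it is judged:
On the way, in this order (a step that is already met when the one before it is completed fails the run):
1. the wide box's release tab is being pressed while its lid is still shut (value of joint wide_box_tab above 0.06 rad and value of joint wide_box_lid below 0.15 rad).
2. the wide box's lid has sprung ajar (value of joint wide_box_lid between 0.5 and 1.2 rad), for 0.1 s.
At the end, for the whole second after the job is handed in: The wide box's lid rests within 0.1 rad of its stop (joint above 1.75 of 1.85 rad), its tab is back up (below 0.06 rad), the tall box is shut with its tab up (both below 0.06 rad), and every bystander is within 20 mm of where it stood (value of joint wide_box_lid above 1.75 rad and velocity of joint wide_box_lid between -0.05 and 0.05 rad/s and value of joint each of wide_box_tab, tall_box_lid, tall_box_tab below 0.06 rad and distance of each of biscuit_a, biscuit_b, spice_jar, cutter, spoon, mug from where it was at the start of the episode below 0.02 m); the robot touches nothing.
It fails at once if the tall box's tab is pressed or its lid comes up (value of joint tall_box_tab above 0.12 rad or value of joint tall_box_lid above 0.1 rad).
It fails at once if a bystander is lifted, carried or knocked more than 20 mm (distance of any of biscuit_a, biscuit_b, spice_jar, cutter, spoon, mug from where it was at the start of the episode above 0.02 m).
It also fails if it takes over 42 s, if anything falls off the work surface, if the arm or the gripper's body presses on something with over 40 N, if the wrist force passes 120 N, or if a joint passes its speed limit or range.

## Working session

There is one attempt and no reset: what is moved stays moved. The work goes in short steps, Python scripts to look and compute and a tool call to move; the robot and the scene stay as the last step left them, time stands still between calls to the robot, and variables do not carry over. Pictures are saved under pics/ and viewed, at most 10 in all, crops included, and the job is handed in when it is done.

Besides the shell and the picture viewer there is one more tool, called after ">>>" as name(argument=value, ...) on one line, values as JSON. step_arm: Moves the arm, as the interface text tells. Its arguments: {"type":"object","properties":{"series":{"type":"array"},"gripper":{"type":"number"},"newtons":{"type":"number"}},"required":["series"]}

```bash
mkdir -p pics
cat > h.py <<'E'
import numpy as np, cv2
from scipy.spatial.transform import Rotation as R
from workcell import monitor, viewer, job
def ray(p,uv,T=None):
    T=p["T"] if T is None else T; T=np.array(T); K=np.array(p["intrinsics"])
    d=np.linalg.inv(K)@[uv[0],uv[1],1]; d=T[:3,:3]@[d[0],-d[1],-d[2]]
    return T[:3,3],d
def atz(p,uv,z,T=None):
    o,d=ray(p,uv,T); return o+d*(z-o[2])/d[2]
def tri(a,b):
    A=0;B=0
    for o,d in (a,b):
        d=d/np.linalg.norm(d); M=np.eye(3)-np.outer(d,d); A=A+M; B=B+M@o
    return np.linalg.solve(A,B)
def proj(p,X,T=None):
    T=np.array(p["T"] if T is None else T); c=np.linalg.inv(T)@np.append(X,1); K=np.array(p["intrinsics"])
    v=K@[c[0],-c[1],-c[2]]; return v[:2]/v[2]
E
python3 - <<'E'
from h import *
s=monitor.read_state(); print(s["time"],s["tool_pos"],s["tcp_rot"],s["width"])
print(R.from_rotvec(s["tcp_rot"]).as_matrix().round(3))
a=viewer.read_camera("scene"); b=viewer.read_camera("top")
print(a.keys())
cv2.imwrite("pics/a.png",np.vstack([a["image"],b["image"]])[:,:,::-1][::1]) 
cv2.imwrite("pics/ab.png",cv2.resize(np.hstack([a["image"],b["image"]])[:,:,::-1],(800,300),interpolation=cv2.INTER_AREA))
for l,z in [("wide_box_pad",.088),("wide_box_hinge",.104),("wide_box_lid_edge",.104),("wide_box",0),("tall_box",0),("spice_jar",0),("cutter",0),("biscuit_a",0),("mug",0),("spoon",0)]:
    for n,p in (("s",a),("t",b)):
        for r in viewer.spot_point(p,l)[:2]: print(l,n,round(r["score"],2),np.round(r["point"]),atz(p,r["point"],z).round(3))
E
```

```text
0.0 [0.18358935 0.64877549 0.22993473] [-0.43178614 -3.11137516  0.00355822] 0.9987897366520463
[[-0.962  0.272 -0.001]
 [ 0.272  0.962 -0.002]
 [ 0.    -0.002 -1.   ]]
dict_keys(['image', 'intrinsics', 'T', 'shot'])
wide_box_pad s 0.5 [189. 206.] [ 0.506 -0.175  0.088]
wide_box_hinge s 0.71 [194. 268.] [ 0.68  -0.207  0.104]
wide_box_hinge t 0.8 [333. 147.] [ 0.679 -0.218  0.104]
wide_box_hinge t 0.32 [329. 195.] [ 0.547 -0.199  0.104]
wide_box_lid_edge s 0.8 [186. 217.] [ 0.543 -0.19   0.104]
wide_box_lid_edge t 0.6 [328. 197.] [ 0.543 -0.197  0.104]
wide_box s 0.63 [195. 257.] [ 0.605 -0.195  0.   ]
wide_box t 0.74 [320. 182.] [ 0.607 -0.2    0.   ]
tall_box s 0.62 [330. 212.] [0.6   0.196 0.   ]
tall_box t 0.62 [182. 182.] [0.613 0.205 0.   ]
spice_jar s 0.85 [266. 248.] [ 0.643 -0.011  0.   ]
spice_jar s 0.51 [194. 268.] [ 0.636 -0.207  0.   ]
cutter s 0.76 [126. 227.] [ 0.461 -0.351  0.   ]
cutter t 0.51 [374. 231.] [ 0.459 -0.347  0.   ]
biscuit_a s 0.65 [215. 180.] [ 0.391 -0.076  0.   ]
biscuit_a s 0.62 [264. 164.] [0.384 0.079 0.   ]
biscuit_a t 0.84 [279. 256.] [ 0.395 -0.071  0.   ]
biscuit_a t 0.62 [228. 260.] [0.387 0.074 0.   ]
mug s 0.78 [102. 282.] [ 0.596 -0.434  0.   ]
mug t 0.59 [403. 182.] [ 0.601 -0.445  0.   ]
spoon s 0.72 [397. 193.] [0.604 0.406 0.   ]
spoon t 0.61 [109. 180.] [0.62  0.417 0.   ]
```

View pics/ab.png

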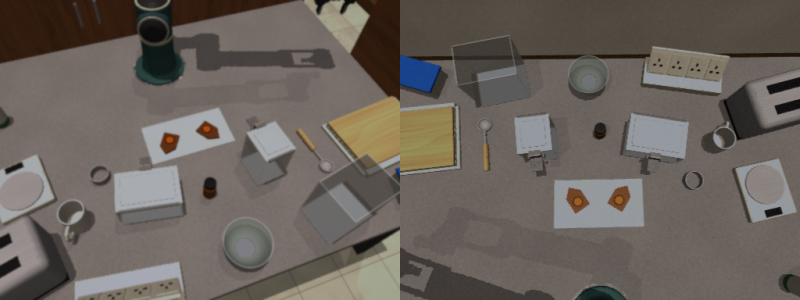

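The low wide box is on the right (about (0.61,-0.20), yawed about -0.14 rad), with its tab facing the robot. The tall box is on the left. I'm shutting the fingers and moving above the tab.

>>> step_arm(series=[-0.034, -0.048, 0, 0, -0.068, -0.096, 0, 0, -0.102, -0.144, 0, 0, -0.136, -0.192, 0, 0, -0.17, -0.24, 0, 0, -0.204, -0.288, 0, 0, -0.238, -0.336, 0, 0, -0.272, -0.384, 0, 0], gripper=0)

```text
time: 2.1
tool_pos: [0.3414, 0.2043, 0.2317]
tcp_rot: [0.431, 3.11, 0.001]
wrist_force: [1.4, -0.6, 0.2]
width: -0.0
grip_force: 0.0
```

>>> step_arm(series=[-0.034, -0.048, 0, -0.03, -0.068, -0.096, 0, -0.06, -0.102, -0.144, 0, -0.1, -0.136, -0.192, 0, -0.135, -0.17, -0.24, 0, -0.135, -0.204, -0.288, 0, -0.135, -0.238, -0.335, 0, -0.135, -0.238, -0.335, 0, -0.135])

```text
time: 3.1
tool_pos: [0.4796, -0.1848, 0.2313]
tcp_rot: [0.228, 3.133, -0.002]
wrist_force: [-0.3, 1.0, -0.1]
width: 0.0
grip_force: 0.0
```

Run:
```python
from h import *
s=monitor.read_state(); print(s["time"],s["tool_pos"],s["width"],s["wrist_force"])
Rm=R.from_rotvec(s["tcp_rot"]).as_matrix();print(Rm.round(3))
W=np.eye(4);W[:3,:3]=Rm;W[:3,3]=s["tool_pos"]
p=viewer.read_camera("wrist"); T=W@np.array(p["hand_eye"])
t=viewer.read_camera("top")
for l,z in [("wide_box_pad",.088),("wide_box_hinge",.104),("wide_box_lid_edge",.104)]:
    for n,c,M in (("w",p,T),("t",t,t["T"])):
        for r in viewer.spot_point(c,l)[:2]: print(l,n,round(r["score"],2),np.round(r["point"]),atz(c,r["point"],z,M).round(4))
im=p["image"][:,:,::-1].copy()
u=np.array([.99,-.14]);v=np.array([.14,.99]);P=np.array([.502,-.188])
for a in(-.017,.017):
  for b in (-.018,.018): cv2.circle(im,tuple(int(k) for k in proj(p,[*(P+a*u+b*v),.088],T)),2,(0,0,255),-1)
cv2.imwrite("pics/w1.png",im)
```

```text
3.1 [ 0.47960491 -0.1847623   0.23131143] 0.00041473534435695897 [-0.31403118  1.01099515 -0.12172503]
[[-0.989  0.145  0.   ]
 [ 0.145  0.989 -0.001]
 [-0.001 -0.001 -1.   ]]
wide_box_pad w 0.65 [258. 204.] [ 0.5003 -0.1812  0.088 ]
wide_box_pad t 0.7 [322. 215.] [ 0.498 -0.182  0.088]
wide_box_hinge t 0.94 [332. 150.] [ 0.6721 -0.2136  0.104 ]
wide_box_lid_edge t 0.7 [330. 199.] [ 0.5374 -0.2015  0.104 ]
```

View pics/w1.png

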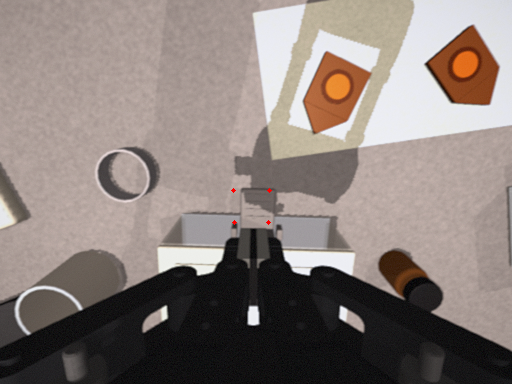

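The tab shows at columns 240–276, rows 188–223, about 6 px right of my projection. That puts the pad at about (0.501, -0.182), and the lid edge is square to the tool. I'm lowering onto it 3 mm outward of centre.

>>> step_arm(series=[-0.018, 0.006, 0.05, 0, -0.018, 0.006, 0.1, 0, -0.018, 0.006, 0.125, 0, -0.018, 0.006, 0.135, 0, -0.018, 0.006, 0.135, 0])

```text
time: 4.12
tool_pos: [0.4974, -0.1774, 0.0964]
tcp_rot: [-0.22, -3.134, -0.0]
wrist_force: [0.5, 0.1, 0.1]
width: 0.002
grip_force: 0.0
```

>>> step_arm(series=[0, 0, 0.004, 0, 0, 0, 0.008, 0, 0, 0, 0.011, 0, 0, 0, 0.014, 0, 0, 0, 0.016, 0, 0, 0, 0.016, 0])

```text
time: 4.88
tool_pos: [0.498, -0.1781, 0.0807]
tcp_rot: [0.221, 3.133, -0.001]
wrist_force: [0.0, 0.2, 5.5]
width: -0.004
grip_force: 2.3
```

Run:
```python
from h import *
t=viewer.read_camera("top");s=viewer.read_camera("scene")
a=viewer.spot_point(t,"wide_box_lid_edge");b=viewer.spot_point(s,"wide_box_lid_edge")
print(a[:1],b[:1])
if a and b: print(tri(ray(t,a[0]["point"]),ray(s,b[0]["point"])))
c=s["image"][140:330,90:300,::-1];cv2.imwrite("pics/s2.png",cv2.resize(c,None,fx=2.5,fy=2.5))
```

```text
[] [{'point': [183.9, 209.8], 'score': 0.8}]
```

View pics/s2.png

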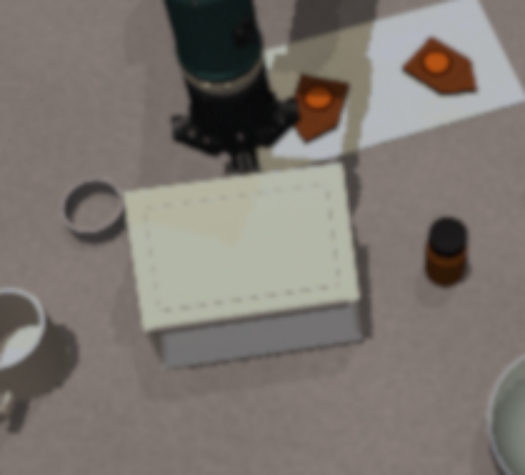

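The lid seems higher and larger than before, so it looks ajar, and the press force reached 5.5 N. I'm lifting straight up to 0.165 m and checking the lid.

>>> step_arm(series=[0.005, 0, -0.02, 0, 0.015, 0, -0.05, 0, 0.02, 0, -0.085, 0, 0.02, 0, -0.085, 0])

```text
time: 5.58
tool_pos: [0.4788, -0.1755, 0.1676]
tcp_rot: [0.221, 3.13, -0.002]
wrist_force: [1.1, 0.1, -0.4]
width: 0.001
grip_force: 0.0
```

Run:
```python
from h import *
t=viewer.read_camera("top");s=viewer.read_camera("scene")
u=np.array([.989,-.145,0]);H=np.array([.670,-.207,.104])
for th in(0,.7):
  E=H+.13*(-np.cos(th)*u+np.sin(th)*np.array([0,0,1])); print(th,E.round(3),proj(s,E).round(1),proj(t,E).round(1))
for c in(s,t): print([(np.round(r["point"],1),r["score"]) for r in viewer.spot_point(c,"wide_box_lid_edge")[:2]])
print(monitor.read_state()["tool_pos"])
```

```text
0 [ 0.541 -0.188  0.104] [186.9 216.1] [324.6 197.7]
0.7 [ 0.572 -0.193  0.188] [184.1 209.6] [332.6 179.5]
[(array([214.7, 181.1]), 0.4)]
[(array([335.1, 177.9]), 0.56)]
[ 0.47639205 -0.17444979  0.16341474]
```

The tip matches 0.7 rad, (333,180) predicted against (335,178) found. I'm pushing it back along the box's x axis, rising with the lid.

>>> step_arm(series=[-0.05, 0, 0, 0, -0.075, 0, 0, 0, -0.09, 0, -0.005, 0, -0.105, 0, -0.01, 0, -0.12, 0, -0.018, 0, -0.135, 0, -0.025, 0, -0.15, 0, -0.03, 0, -0.165, 0, -0.034, 0])

```text
time: 6.78
tool_pos: [0.6405, -0.1981, 0.1983]
tcp_rot: [-0.221, -3.131, -0.001]
wrist_force: [-0.7, 0.3, -1.5]
width: -0.002
grip_force: 0.3
```

>>> step_arm(series=[-0.01, 0, 0, 0, -0.02, 0, 0, 0, -0.028, 0, 0, 0, -0.034, 0, 0, 0, -0.039, 0, 0, 0, -0.043, 0, 0, 0, -0.043, 0, 0, 0])

```text
time: 7.65
tool_pos: [0.6839, -0.2042, 0.1994]
tcp_rot: [0.221, 3.133, -0.0]
wrist_force: [1.4, 0.4, 0.8]
width: 0.001
grip_force: 0.0
```

Run:
```python
from h import *
st=monitor.read_state();print(st["tool_pos"],st["wrist_force"])
print("s",(np.array(st["tool_pos"])-[.670,-.207,.104])@[.989,-.145,0])
s=viewer.read_camera("scene")
u=np.array([.989,-.145,0]);H=np.array([.670,-.207,.104]);im=s["image"][:,:,::-1].copy()
for th,c in((1.4,(0,255,0)),(1.6,(255,0,0)),(1.75,(0,255,255)),(1.85,(0,0,255))):
  E=H+.13*(-np.cos(th)*u+np.sin(th)*np.array([0,0,1])); q=proj(s,E); print(th,q.round(1)); cv2.circle(im,tuple(int(k) for k in q),1,c,-1)
print([(np.round(r["point"],1),r["score"]) for r in viewer.spot_point(s,"wide_box_lid_edge")[:2]])
cv2.imwrite("pics/s3.png",cv2.resize(im[140:330,90:300],None,fx=2.5,fy=2.5))
```

```text
[ 0.68391414 -0.20424086  0.19940945] [1.38045055 0.42634911 0.81015752]
s 0.013361007910457814
1.4 [185.5 230.4]
1.6 [186.7 241. ]
1.75 [187.9 250. ]
1.85 [188.8 256.3]
[(array([189.4, 259.4]), 0.77)]
```

View pics/s3.png

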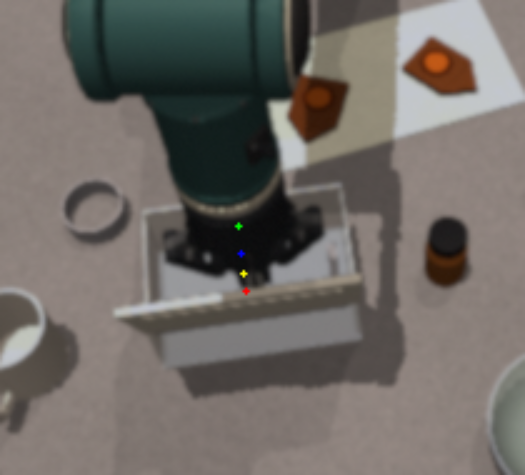

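The lid leans back at about the 1.85 rad mark (edge at about (189,259)). I'll nudge it onto the stop to be sure.

>>> step_arm(series=[-0.003, 0, 0, 0, -0.006, 0, 0, 0, -0.006, 0, 0, 0])

```text
time: 8.12
tool_pos: [0.6853, -0.2044, 0.1992]
tcp_rot: [-0.22, -3.124, -0.002]
wrist_force: [-12.9, 1.3, 7.0]
width: -0.004
grip_force: 7.2
```

The reaction is 13 N, so the lid is firmly on its stop. I'm backing off and rising clear.

>>> step_arm(series=[0.01, 0, 0, 0, 0.04, 0, 0, 0, 0.09, 0, -0.02, 0, 0.14, 0, -0.05, 0, 0.19, 0, -0.07, 0, 0.22, 0, -0.08, 0, 0.22, 0, -0.08, 0])

```text
time: 9.0
tool_pos: [0.471, -0.1743, 0.2811]
tcp_rot: [0.222, 3.13, -0.002]
wrist_force: [1.4, 0.0, 0.3]
width: 0.001
grip_force: 0.0
```

Run:
```python
from h import *
st=monitor.read_state();print(st["time"],st["tool_pos"],st["wrist_force"])
s=viewer.read_camera("scene");t=viewer.read_camera("top")
a=viewer.spot_point(t,"wide_box_lid_edge");b=viewer.spot_point(s,"wide_box_lid_edge")
print(a[:1],b[:1])
if a and b:
  X=tri(ray(t,a[0]["point"]),ray(s,b[0]["point"]));d=X-[.670,-.207,.104];print(X,np.arctan2(d[2],-(d@[.989,-.145,0])))
cv2.imwrite("pics/e.png",cv2.resize(np.hstack([s["image"],t["image"]])[:,:,::-1],(800,300),interpolation=cv2.INTER_AREA))
```

```text
9.0 [ 0.47103044 -0.17425168  0.28110001] [1.36618217 0.01380767 0.2823223 ]
[{'point': [347.2, 121.0], 'score': 0.81}] [{'point': [185.2, 257.6], 'score': 0.75}]
[ 0.70478138 -0.22271435  0.22907019] 1.8560529495891898
```

View pics/e.png

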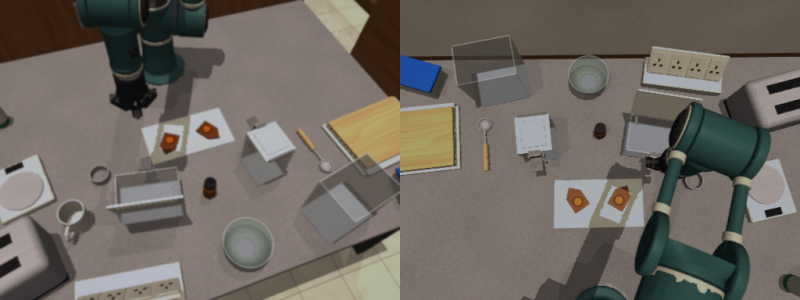

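The wide lid measures 1.856 rad, which is at its stop. The arm is clear, the tall box is shut and the bystanders haven't moved.

```bash
python3 -c "
from workcell import job; print(job.finish_job())"
```

```text
the job is handed in; nothing more can be done
None
```

The wide box's lid is open and resting at its stop (about 1.85 rad), the arm is clear, the tall box is still shut, nothing else looks moved, and the job is handed in; no verdict was returned.

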